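# Seat the spare pipe stopper in the empty corner bay and hold it

## Robot

A 7-joint arm with a two-finger parallel gripper is mounted at the origin on the work surface. World frame = base frame: x ahead of the robot, y to its left, z up, the work surface at z = 0. Lengths are in m, angles in rad, forces in N, time in s.
With the tool pointing down it reaches from about 0.425 to 0.925 m from the base axis. Payload 6.8 kg.
Tool frame: the origin (TCP) lies on the centre line of the jaws, within the pads' length; the fingertips stand 19 mm ahead of it and the grasp point (between the pads) is the TCP; z points along the fingers, y is the line along which they close (so a half turn about z gives the same grasp; the last joint's range is limited). The gripper opens to 85 mm and grips with 20 to 120 N. Pads are 22 mm wide; open, the fingers measure 114 mm over their backs; the gripper's body (76 mm by 85 mm) begins 54 mm behind the grasp point. The pads swing forward as they close: fully open they stand 13 mm farther back than shut.
Start: joints at [1.004, 0.477, 0.022, 1.555, -0.011, 1.109, -0.083], TCP at [0.299, -0.605, 0.25] pointing down, gripper open.
Joint ranges: [-2.96, 2.96], [-0.34, 2.1], [-1.41, 1.46], [0.24, 2.44], [-1.37, 4.51], [0.17, 1.92], [-2.96, 2.96]. Speed limits (rad/s): [2.39, 2.39, 3.14, 3.14, 3.14, 3.14, 3.14].

## Interface

Orientations are given as a rotation vector (axis times angle).
In Python, from bench import r gives the robot as it stands. The module is installed in compiled form; this text tells all that it offers.
- The arm moves only by the tool arm_command, never from a script. Its argument "rows" is a list of rows, each an object of numbers: "fingers": the opening, from -1 (shut) to 1 (fully open); "x", "y", "z": the shift along the tool's x, y, z in m; "ax", "ay", "az": the turn, a rotation vector about the tool's x, y, z in degrees. In form: [{"fingers": .., "x": .., "y": .., "z": .., "ax": .., "ay": .., "az": ..}, ...]. A call has 1 to 10 rows; each row shifts and turns the commanded pose from where the row before left it, along the tool's axes as they then stand; what a row does not reach is not made up. A row lasts 1/12 s, in which the tool goes at most 41.7 mm and 7.16 degrees, less where a joint would pass 70% of its speed; a pose out of reach is approached as far as the arm can. A call is refused whole if a number of a shift passes 0.0417 or a number of a turn 7.16, either way. A call with a gripper value outside its range is refused whole. The fingers move at their own pace and stop on an object; "grip_force" is the grip in N (left out, the last holds). Time passes only in rows, so rows that do not move let the fingers close. It gives the time, the measured TCP pose, the force, the opening and the grip force at its end, in the units of the state.
- r.get_obs(): the state, without advancing time (a new reading comes with each control period).
- r.grab_frame(name): name is "scene" or "top" or "wrist"; returns a dict with "frame" (420x560x3 uint8, red, green, blue), "depth" (420x560 float32, m along the optical axis (not along the pixel's ray), 0 where there is no reading), "K" (3x3 intrinsics, pixels), "distortion" ([k1, k2, p1, p2, k3] as OpenCV has them; the pictures are not rectified), "world_from_camera" (4x4, takes a point from camera to world coordinates). Camera axes: x right, y down, z forward; pixel columns grow to the right and rows downward; lengths in m; the calibration is good to about 2 mm. A picture is of the moment at which its call begins.
- r.hand_in(): hands the job in; it is judged then, once.
The state is a dict: "clock": time; "joints": joint angles; "qvel": joint speeds; "tau": joint torques, N m; "tcp_pos": TCP position; "orientation": TCP orientation; "contact_force": force on the tool from outside, world axes, zero at the start; "moment": the same for the moment, N m; "grip_width": finger opening in m; "gripper_force": force on a finger pad.
Only numpy, scipy, OpenCV 4.12 (cv2) and the standard library are available. Lean on these libraries where they do the work, as an engineer would, in place of code of your own. Each camera call takes 0.05 s, during which the arm holds its last target. There are 200 camera calls.

## Task

On the organ builder's gluing board two of the three corner bays already hold a wooden pipe stopper. Pick up the spare stopper from the bench by its handle, set it down flat on the board in the empty bay, press it squarely into the corner so that it firmly touches both fences at once, and finish while still holding its handle and pressing it there. Leave the two other stoppers and the other things on the bench where they are.

Things in the scene. Friction and masses are not known exactly. Their poses are not given: they have to be found in the camera images.
- spare_handle (a point): the loose spare pipe stopper on the bench, 73 mm tall, about 0.12 kg: middle of its upright brown handle, which is 36 mm long (along the stopper's x), 20 mm thick (along its y; grip across this) and 41 mm tall. This point is on the vertical centre line, 52 mm above the underside; z up
- spare_base (a point): the same spare stopper: centre of its pale wooden base block, 50 x 50 mm in plan and 32 mm high with a grey felt band; 16 mm above the underside; axes as for the handle. The block is square, so any quarter turn fits the bay equally well
- board: fixed plywood gluing board, 140 (x) x 360 (y) x 12 mm, flat on the bench, waxed and slippery like its fences (friction about 0.15); origin at the centre of its underside. On it stand three identical corner bays in a row along y, 115 mm apart, turned like the board; which bay is where in the row varies
- bay_a: a corner bay, filled at the start. Origin: inner corner of its two fences, at the board's top (12 mm above the bench). Fences are fixed aluminium strips 18 mm high, 12 mm thick, along the planes x = 0 (back fence, on the +x side) and y = 0 (side fence, on the +y side), each 62 mm long from the corner. Open to -x and -y. A seated stopper's centre line is at x = -25, y = -25 mm
- bay_b: a second corner bay, filled at the start, same build and frame as bay_a
- bay_c: the bay that is empty at the start, same build and frame as bay_a
- back_c: back fence of the empty bay (rigid); same origin and axes as bay_c; a stopper is pressed against it towards +x
- side_c: side fence of the empty bay (rigid); same origin and axes as bay_c; a stopper is pressed against it towards +y
- stopper_a_handle (a point): a stopper like the spare, loose but already standing in bay_a: middle of its handle, 52 mm above its underside
- stopper_b_handle (a point): a stopper like the spare, loose but already standing in bay_b: middle of its handle, 52 mm above its underside
- spare: the same spare stopper; origin at the centre of its underside
- weight: bystander: dark cast-iron weight, 68 mm across, 114 mm tall with its ring; origin at the centre of its underside
- tin: bystander: open metal tin with brushes, 84 mm across, 120 mm tall (brushes to 190 mm); origin at the centre of its underside
- screwdriver: bystander: screwdriver with orange handle, 190 mm long, lying on the bench along its own x; origin under its middle
- offcut: bystander: pale wooden offcut 40 x 50 x 35 mm; origin at the centre of its underside
Not all that is in view belongs to the job. What is shaped like the spare but purple is not meant.

How it is judged:
By the outcome, as a careful person would: the job done as asked, in the order asked, and still so for the second after the job is handed in, while the arm keeps its last pose, push and grip.
It also fails if it takes over 48 s, if anything falls off the work surface, if the arm or the gripper's body presses on something with over 40 N, if the wrist force passes 120 N, or if a joint passes its speed limit or range.

## Working session

There is one attempt and no reset: what is moved stays moved. The work goes in short steps, Python scripts to look and compute and a tool call to move; the robot and the scene stay as the last step left them, time stands still between calls to the robot, and variables do not carry over. Pictures are saved under pics/ and viewed, at most 10 in all, crops included, and the job is handed in when it is done.

Besides the shell and the picture viewer there is one more tool, called after "Emit:" in YAML: its name, and indented under it one key for each argument. arm_command: Moves the arm, as the interface text tells. Its arguments: {"type":"object","properties":{"rows":{"type":"array"},"grip_force":{"type":"number"}},"required":["rows"]}

```bash
mkdir -p pics
cat > h.py <<'E'
import numpy as np, cv2
from bench import r
from scipy.spatial.transform import Rotation as R
def grab(n,f=None):
    d=r.grab_frame(n)
    if f: cv2.imwrite('pics/'+f,d['frame'][:,:,::-1])
    return d
def rays(d,uv):
    p=cv2.undistortPoints(np.array(uv,float).reshape(-1,1,2),np.array(d['K'],float),np.array(d['distortion'],float)).reshape(-1,2)
    T=np.array(d['world_from_camera']); v=np.c_[p,np.ones(len(p))]@T[:3,:3].T
    return T[:3,3],v
def onz(d,uv,z):
    o,v=rays(d,uv); return o+v*((z-o[2])/v[:,2])[:,None]
def cloud(d):
    h,w=d['depth'].shape; u,v=np.meshgrid(np.arange(w),np.arange(h))
    o,ry=rays(d,np.stack([u,v],-1).reshape(-1,2))
    return (o+ry*d['depth'].reshape(-1,1)).reshape(h,w,3)
E
python3 - <<'E'
from h import *
a=grab('top','top1.png'); b=grab('scene','scene1.png')
for d in(a,b): print(np.round(d['K'],1).tolist(),np.round(d['distortion'],3),np.round(d['world_from_camera'],3).tolist())
o=r.get_obs(); print(o)
E
```

```text
[[381.7, 0.0, 278.7], [0.0, 381.7, 211.2], [0.0, 0.0, 1.0]] [-0.01  0.    0.    0.    0.  ] [[0.009, -0.985, 0.17, 0.423], [-1.0, -0.009, 0.002, -0.049], [-0.0, -0.17, -0.985, 0.958], [0.0, 0.0, 0.0, 1.0]]
[[414.1, 0.0, 284.8], [0.0, 414.1, 209.4], [0.0, 0.0, 1.0]] [-0.032  0.     0.     0.     0.   ] [[-0.205, 0.844, -0.496, 1.069], [0.979, 0.171, -0.113, 0.083], [-0.01, -0.509, -0.861, 0.912], [0.0, 0.0, 0.0, 1.0]]
{'clock': 0.1, 'joints': array([ 1.0038932 ,  0.47770975,  0.02232947,  1.55631545, -0.01148925,
        1.10926634, -0.08309937]), 'qvel': array([ 0.00022576, -0.00129176, -0.00073803, -0.0029437 , -0.00096452,
       -0.00048909,  0.00013052]), 'tau': array([ 4.65682082e-03, -5.97763288e+01,  1.61386382e+00, -2.81958228e+01,
        1.28656442e-02,  5.02871015e-03,  2.23648726e-05]), 'tcp_pos': array([ 0.29872985, -0.60476887,  0.24944348]), 'orientation': array([-3.05781807e+00, -7.14098390e-01,  7.37583211e-04]), 'contact_force': array([-0.2218507 , -0.1438402 , -0.51464308]), 'moment': array([0.00276934, 0.00282836, 0.02402183]), 'gripper_force': 0.0, 'grip_width': 0.08525126326112892}
```

View pics/top1.png

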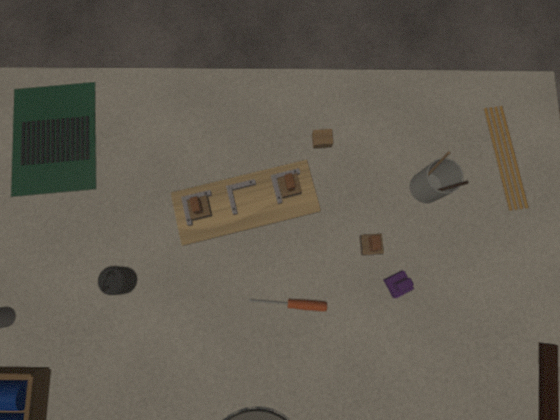

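View pics/scene1.png

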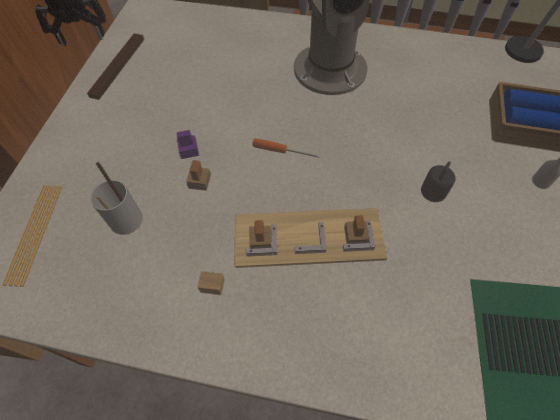

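The top view shows the board around (247,203) with the empty bay in the middle, its corner near (229,187). Its back fence runs right towards (255,183) and its side fence down to (235,213). There are two candidates for the spare: the brown-handled one at top (372,244) / scene (198,178), and the purple one at top (399,284) / scene (187,143). The brown one fits, because it is pale wood with a brown handle and the purple look-alike is excluded. The offcut at (322,138) has no handle. I'll confirm in a crop.

Run:
```python
from h import *
a=grab('top'); b=grab('scene')
def crop(d,u,v,w,h,s): 
    im=d['frame'][v:v+h,u:u+w,::-1]; return cv2.resize(im,None,fx=s,fy=s,interpolation=cv2.INTER_CUBIC)
A=crop(a,352,224,50,37,8);B=crop(b,174,156,50,37,8);C=crop(a,217,172,50,37,8);D=crop(b,288,214,50,37,8)
im=np.vstack([np.hstack([A,B]),np.hstack([C,D])]); cv2.imwrite('pics/c1.png',np.clip(im*1.6,0,255).astype('uint8'))
# red handle masks
def hand(d,u,v,w,h):
    hsv=cv2.cvtColor(d['frame'],cv2.COLOR_RGB2HSV)
    m=np.zeros(hsv.shape[:2],bool); m[v:v+h,u:u+w]=True
    m&=((hsv[...,0]<11)|(hsv[...,0]>175))&(hsv[...,1]>95)
    return m
P=cloud(a);Q=cloud(b)
for nm,d,Pc,box in(('spT',a,P,(352,224,42,40)),('spS',b,Q,(180,156,36,36)),('aT',a,P,(272,165,34,42)),('aS',b,Q,(240,212,40,40)),('bT',a,P,(180,188,36,36)),('bS',b,Q,(340,208,38,38))):
    m=hand(d,*box); p=Pc[m]
    top=p[p[:,2]>.9*np.percentile(p[:,2],95)] if len(p) else p
    print(nm,m.sum(),np.percentile(p[:,2],[5,50,95]).round(4) if len(p) else '', len(top), top.mean(0).round(4) if len(top) else '', (cv2.minAreaRect((top[:,:2]*1000).astype('float32')) if len(top)>3 else ''))
# fences by depth: in bay region world pts
for nm,Pc in(('T',P),('S',Q)):
    q=Pc.reshape(-1,3); k=(abs(q[:,2]-.03)<.004)&(q[:,0]>.35)&(q[:,0]<.7)&(q[:,1]<.3)&(q[:,1]>-.2); print(nm,k.sum())
    k=(abs(q[:,2]-.012)<.004)&(q[:,0]>.3)&(q[:,0]<.7)&(q[:,1]<.3)&(q[:,1]>-.2); rr=cv2.minAreaRect((q[k][:,:2]*1000).astype('float32'));print(k.sum(),rr)
```

```text
spT 19 [0.0596 0.0708 0.0732] 17 [ 0.5046 -0.2772  0.0712] ((506.9861145019531, -275.607421875), (17.787893295288086, 30.236726760864258), 86.29826354980469)
spS 4 [0.0544 0.0638 0.0753] 2 [ 0.5171 -0.2714  0.0729] 
aT 8 [0.067  0.083  0.0844] 7 [ 0.6468 -0.0719  0.0824] ((647.052734375, -72.12159729003906), (32.81519317626953, 10.274140357971191), 4.61634635925293)
aS 1 [0.0722 0.0722 0.0722] 1 [ 0.6641 -0.0613  0.0722] 
bT 9 [0.0591 0.0827 0.085 ] 6 [0.5958 0.1515 0.0828] ((595.1508178710938, 154.4495849609375), (14.115397453308105, 21.972734451293945), 57.41098403930664)
bS 4 [0.067  0.0786 0.0856] 2 [0.596  0.1461 0.0851] 
T 746
5466 ((495.6006164550781, 8.953750610351562), (378.1721496582031, 360.0179748535156), 14.537248611450195)
S 943
5355 ((528.396484375, 67.50053405761719), (340.5406494140625, 466.4784240722656), 0.6644595265388489)
```

View pics/c1.png

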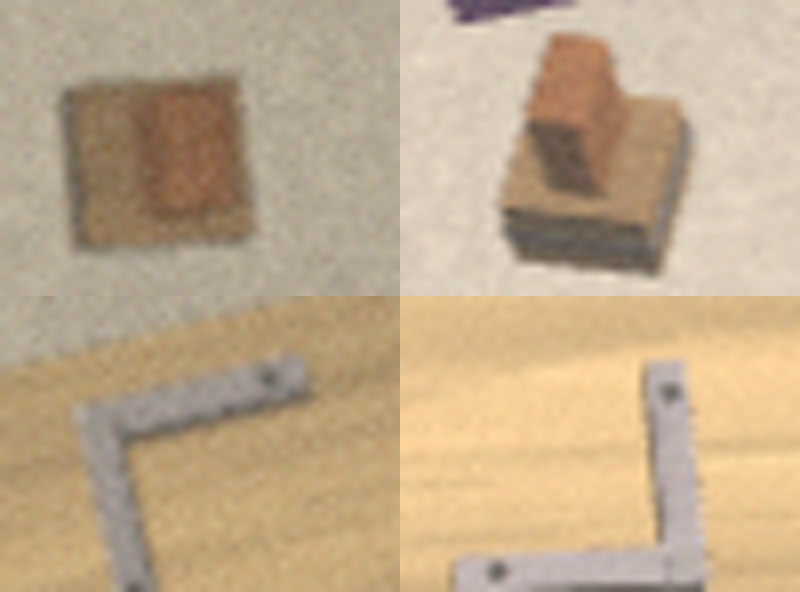

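The crop confirms the brown-handled stopper as the spare (handle top at crop (205,150) top, (568,80) scene). The bay's inner corner is at crop (122,435) top and (662,548) scene. I'll cast rays through the corners.

Run:
```python
from h import *
a=grab('top'); b=grab('scene')
def P(d,org,off,pts,z):
    pts=np.array(pts,float); return onz(d,(pts-off+.5)/8-.5+np.array(org),z)[:,:2]
def show(n,p):
    print(n,(p*1000).round(1).tolist(),'mean',(p.mean(0)*1000).round(1),'edge angs',[round(float(np.degrees(np.arctan2(*(p[(i+1)%len(p)]-p[i])[::-1]))),1) for i in range(len(p))])
show('baseT',P(a,(352,224),(0,0),[(72,85),(238,77),(254,240),(84,249)],.032))
show('handT',P(a,(352,224),(0,0),[(172,95),(235,92),(243,207),(180,213)],.073))
show('baseS',P(b,(174,156),(400,0),[(680,98),(657,245),(505,208)],.032))
show('handS',P(b,(174,156),(400,0),[(555,35),(608,43),(583,127),(528,119)],.073))
show('fenceT',P(a,(217,172),(0,296),[(312,393),(122,435),(155,580)],.030))
show('fenceS',P(b,(288,214),(400,296),[(455,556),(662,548),(645,365)],.030))
o=r.get_obs(); M=R.from_rotvec(o['orientation']).as_matrix(); print(M.round(3), o['tcp_pos'])
```

```text
baseT [[527.7, -247.6], [530.6, -298.3], [481.1, -301.4], [478.0, -249.8]] mean [ 504.4 -274.3] edge angs [-86.8, -176.5, 93.5, 2.6]
handT [[520.4, -267.8], [521.5, -286.2], [488.1, -287.3], [486.2, -269.0]] mean [ 504.  -277.6] edge angs [-86.8, -178.1, 95.9, 2.0]
baseS [[477.9, -255.2], [535.2, -245.2], [531.1, -297.8]] mean [ 514.7 -266.1] edge angs [10.0, -94.4, 141.3]
handS [[489.5, -286.0], [489.2, -268.4], [522.2, -266.0], [522.6, -283.9]] mean [ 505.9 -276.1] edge angs [90.9, 4.2, -88.6, -176.4]
fenceT [[652.5, 10.9], [638.5, 69.9], [592.7, 58.3]] mean [627.9  46.4] edge angs [103.3, -165.8, -38.4]
fenceS [[654.7, 10.0], [640.0, 69.1], [580.4, 54.1]] mean [625.   44.4] edge angs [104.0, -165.8, -30.7]
[[ 0.897  0.443 -0.   ]
 [ 0.443 -0.897  0.001]
 [-0.    -0.001 -1.   ]] [ 0.2988552  -0.60502643  0.24997163]
```

Emit:
arm_command:
  rows:
    - {"fingers":1,"az":5.75}
    - {"fingers":1,"az":5.75}
    - {"fingers":1,"az":5.75}
    - {"fingers":1,"az":5.75}
    - {"fingers":1}

```text
validation failed for argument at $.ro...
```

Emit:
arm_command:
  rows:
    - {"fingers":1,"x":0.0225,"y":-0.0316}
    - {"fingers":1,"x":0.0225,"y":-0.0316}
    - {"fingers":1,"x":0.0225,"y":-0.0316}
    - {"fingers":1,"x":0.0225,"y":-0.0316}
    - {"fingers":1,"x":0.0225,"y":-0.0316}
    - {"fingers":1,"x":0.0225,"y":-0.0316}
    - {"fingers":1,"x":0.0225,"y":-0.0316}
    - {"fingers":1,"x":0.0225,"y":-0.0316}
    - {"fingers":1,"x":0.0225,"y":-0.0316}
    - {"fingers":1,"x":0.0225,"y":-0.0316}

```text
validation failed for argument at $.ro...
```

Emit:
arm_command:
  rows:
    - {"fingers":1}
    - {"fingers":1}
    - {"fingers":1}

```text
validation failed for argument at $.ro...
```

All three calls were refused, probably because every row needs every key.

Emit:
arm_command:
  rows:
    - {"fingers":1,"x":0,"y":0,"z":0,"ax":0,"ay":0,"az":5.75}
    - {"fingers":1,"x":0,"y":0,"z":0,"ax":0,"ay":0,"az":5.75}
    - {"fingers":1,"x":0,"y":0,"z":0,"ax":0,"ay":0,"az":5.75}
    - {"fingers":1,"x":0,"y":0,"z":0,"ax":0,"ay":0,"az":5.75}
    - {"fingers":1,"x":0,"y":0,"z":0,"ax":0,"ay":0,"az":0}

```text
clock: 0.72
tcp_pos: [0.299, -0.6051, 0.2502]
orientation: [-3.14, -0.085, 0.0]
contact_force: [0.1, -0.5, -0.4]
grip_width: 0.0854
gripper_force: 0.0
```

Emit:
arm_command:
  rows:
    - {"fingers":1,"x":0.0225,"y":-0.0316,"z":0,"ax":0,"ay":0,"az":0}
    - {"fingers":1,"x":0.0225,"y":-0.0316,"z":0,"ax":0,"ay":0,"az":0}
    - {"fingers":1,"x":0.0225,"y":-0.0316,"z":0,"ax":0,"ay":0,"az":0}
    - {"fingers":1,"x":0.0225,"y":-0.0316,"z":0,"ax":0,"ay":0,"az":0}
    - {"fingers":1,"x":0.0225,"y":-0.0316,"z":0,"ax":0,"ay":0,"az":0}
    - {"fingers":1,"x":0.0225,"y":-0.0316,"z":0,"ax":0,"ay":0,"az":0}
    - {"fingers":1,"x":0.0225,"y":-0.0316,"z":0,"ax":0,"ay":0,"az":0}
    - {"fingers":1,"x":0.0225,"y":-0.0316,"z":0,"ax":0,"ay":0,"az":0}
    - {"fingers":1,"x":0.0225,"y":-0.0316,"z":0,"ax":0,"ay":0,"az":0}
    - {"fingers":1,"x":0.0225,"y":-0.0316,"z":0,"ax":0,"ay":0,"az":0}

```text
clock: 1.55
tcp_pos: [0.5062, -0.2751, 0.2506]
orientation: [3.14, 0.095, 0.001]
contact_force: [0.1, -0.9, 0.0]
grip_width: 0.0854
gripper_force: 0.0
```

Emit:
arm_command:
  rows:
    - {"fingers":1,"x":0,"y":0,"z":0.02,"ax":0,"ay":0,"az":0}
    - {"fingers":1,"x":0,"y":0,"z":0.02,"ax":0,"ay":0,"az":0}
    - {"fingers":1,"x":0,"y":0,"z":0,"ax":0,"ay":0,"az":0}
    - {"fingers":1,"x":0,"y":0,"z":0,"ax":0,"ay":0,"az":0}

```text
clock: 1.88
tcp_pos: [0.5047, -0.2768, 0.2097]
orientation: [-3.139, -0.093, 0.003]
contact_force: [0.0, -0.2, -0.5]
grip_width: 0.0858
gripper_force: 0.0
```

Run:
```python
from h import *
d=grab('wrist','w1.png'); im=d['frame'][:,:,::-1]
cv2.imwrite('pics/w1.png',np.clip(im*1.5,0,255).astype('uint8'))
o=r.get_obs(); print(o['tcp_pos'],o['orientation'],o['clock']); print(np.array(d['world_from_camera']).round(3))
```

```text
[ 0.50533109 -0.27739528  0.21078433] [ 3.14009739e+00  9.11026107e-02 -1.90202506e-04] 1.9333
[[ 0.059 -0.959 -0.278  0.576]
 [-0.998 -0.057 -0.015 -0.273]
 [-0.001  0.279 -0.96   0.334]
 [ 0.     0.     0.     1.   ]]
```

View pics/w1.png

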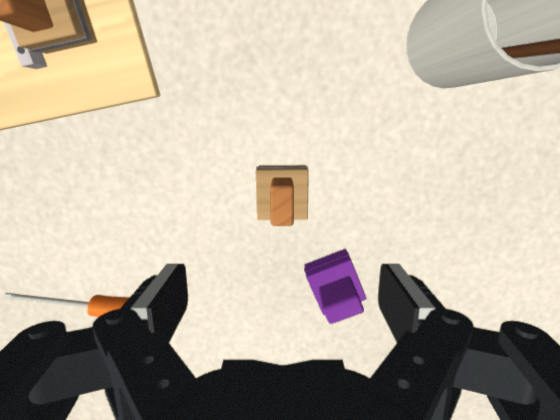

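The wrist view shows the spare at (282,192) with its handle top at about (282,205), almost square to the tool. The purple one at (336,286) is clear of the descent path. Now I'll refine the pose from a mask.

Run:
```python
from h import *
d=grab('wrist'); hsv=cv2.cvtColor(d['frame'],cv2.COLOR_RGB2HSV); print(hsv[200,275:290:7],hsv[175,265])
def box(m,z,n):
    c=max(cv2.findContours(m.astype('uint8'),0,1)[0],key=cv2.contourArea)
    rc=cv2.minAreaRect(c); b=cv2.boxPoints(rc); p=onz(d,b,z)[:,:2]*1000
    print(n,rc,p.round(1).tolist(),p.mean(0).round(1),[round(float(np.degrees(np.arctan2(*(p[(i+1)%4]-p[i])[::-1]))),1) for i in range(4)])
roi=np.zeros(hsv.shape[:2],bool); roi[150:240,235:330]=1
wood=roi&(hsv[...,1]>80)
box(wood,.032,'base')
hd=roi&(hsv[...,1]>150); print(hd.sum())
P=cloud(d); top=roi&(abs(P[...,2]-.073)<.006); box(top,.073,'top'); bt=roi&(abs(P[...,2]-.032)<.006); box(bt|top,.032,'basez')
print(P[top].mean(0))
```

```text
[[ 14 153 133]
 [ 13 153 130]
 [ 13 155 122]] [ 17 109 126]
base ((280.5, 197.5), (57.0, 51.0), 90.0) [[528.9, -250.2], [531.7, -298.2], [475.2, -302.6], [472.3, -252.2]] [ 502.  -275.8] [-86.7, -175.5, 93.3, 2.0]
923
top ((280.5, 205.0), (42.0, 23.0), 90.0) [[523.6, -265.3], [524.7, -284.3], [488.3, -286.7], [487.1, -267.0]] [ 505.9 -275.8] [-86.7, -176.2, 93.3, 2.7]
basez ((281.0, 197.5), (57.0, 52.0), 90.0) [[528.9, -250.2], [531.7, -299.1], [475.3, -303.6], [472.3, -252.2]] [ 502.1 -276.3] [-86.7, -175.5, 93.3, 2.0]
[ 0.50628999 -0.27596918  0.07305146]
```

Emit:
arm_command:
  rows:
    - {"fingers":1,"x":0.0005,"y":-0.001,"z":0.02,"ax":0,"ay":0,"az":0}
    - {"fingers":1,"x":0,"y":0,"z":0.025,"ax":0,"ay":0,"az":0}
    - {"fingers":1,"x":0,"y":0,"z":0.025,"ax":0,"ay":0,"az":0}
    - {"fingers":1,"x":0,"y":0,"z":0.025,"ax":0,"ay":0,"az":0}
    - {"fingers":1,"x":0,"y":0,"z":0.02,"ax":0,"ay":0,"az":0}
    - {"fingers":1,"x":0,"y":0,"z":0.02,"ax":0,"ay":0,"az":0}
    - {"fingers":1,"x":0,"y":0,"z":0.01,"ax":0,"ay":0,"az":0}
    - {"fingers":1,"x":0,"y":0,"z":0.009,"ax":0,"ay":0,"az":0}
    - {"fingers":1,"x":0,"y":0,"z":0,"ax":0,"ay":0,"az":0}
    - {"fingers":1,"x":0,"y":0,"z":0,"ax":0,"ay":0,"az":0}

```text
clock: 2.82
tcp_pos: [0.5064, -0.2763, 0.057]
orientation: [3.14, 0.09, 0.001]
contact_force: [0.0, 0.4, 1.1]
grip_width: 0.0855
gripper_force: 0.0
```

Emit:
arm_command:
  rows:
    - {"fingers":-1,"x":0,"y":0,"z":0,"ax":0,"ay":0,"az":0}
    - {"fingers":-1,"x":0,"y":0,"z":0,"ax":0,"ay":0,"az":0}
    - {"fingers":-1,"x":0,"y":0,"z":0,"ax":0,"ay":0,"az":0}
    - {"fingers":-1,"x":0,"y":0,"z":0,"ax":0,"ay":0,"az":0}
    - {"fingers":-1,"x":0,"y":0,"z":0,"ax":0,"ay":0,"az":0}
    - {"fingers":-1,"x":0,"y":0,"z":0,"ax":0,"ay":0,"az":0}
    - {"fingers":-1,"x":0,"y":0,"z":0,"ax":0,"ay":0,"az":0}
    - {"fingers":-1,"x":0,"y":0,"z":0,"ax":0,"ay":0,"az":0}
    - {"fingers":-1,"x":0,"y":0,"z":0,"ax":0,"ay":0,"az":0}
    - {"fingers":-1,"x":0,"y":0,"z":0,"ax":0,"ay":0,"az":0}
  grip_force: 60

```text
clock: 3.65
tcp_pos: [0.5063, -0.276, 0.0568]
orientation: [3.14, 0.09, 0.001]
contact_force: [-0.5, -0.5, 4.8]
grip_width: 0.0192
gripper_force: 59.4
```

Emit:
arm_command:
  rows:
    - {"fingers":-1,"x":0,"y":0,"z":-0.008,"ax":0,"ay":0,"az":0}
    - {"fingers":-1,"x":0,"y":0,"z":-0.016,"ax":0,"ay":0,"az":0}
    - {"fingers":-1,"x":0,"y":0,"z":-0.02,"ax":0,"ay":0,"az":0}
    - {"fingers":-1,"x":0,"y":0,"z":-0.02,"ax":0,"ay":0,"az":0}
    - {"fingers":-1,"x":0,"y":0,"z":-0.02,"ax":0,"ay":0,"az":-2}
    - {"fingers":-1,"x":0,"y":0,"z":-0.02,"ax":0,"ay":0,"az":-3}
    - {"fingers":-1,"x":0,"y":0,"z":-0.012,"ax":0,"ay":0,"az":-3}
    - {"fingers":-1,"x":0,"y":0,"z":-0.004,"ax":0,"ay":0,"az":-2.7}
    - {"fingers":-1,"x":0,"y":0,"z":0,"ax":0,"ay":0,"az":0}

```text
clock: 4.4
tcp_pos: [0.5062, -0.276, 0.1777]
orientation: [3.117, 0.385, 0.002]
contact_force: [-0.4, -0.3, -1.3]
grip_width: 0.019
gripper_force: 58.7
```

Emit:
arm_command:
  rows:
    - {"fingers":-1,"x":0.0087,"y":-0.0133,"z":0,"ax":0,"ay":0,"az":0}
    - {"fingers":-1,"x":0.0173,"y":-0.0263,"z":0,"ax":0,"ay":0,"az":0}
    - {"fingers":-1,"x":0.0173,"y":-0.0263,"z":0,"ax":0,"ay":0,"az":0}
    - {"fingers":-1,"x":0.0173,"y":-0.0263,"z":0,"ax":0,"ay":0,"az":0}
    - {"fingers":-1,"x":0.0173,"y":-0.0263,"z":0,"ax":0,"ay":0,"az":0}
    - {"fingers":-1,"x":0.0173,"y":-0.0263,"z":0,"ax":0,"ay":0,"az":0}
    - {"fingers":-1,"x":0.0173,"y":-0.0263,"z":0,"ax":0,"ay":0,"az":0}
    - {"fingers":-1,"x":0.0173,"y":-0.0263,"z":0,"ax":0,"ay":0,"az":0}
    - {"fingers":-1,"x":0.0173,"y":-0.0263,"z":0,"ax":0,"ay":0,"az":0}
    - {"fingers":-1,"x":0.0173,"y":-0.0263,"z":0,"ax":0,"ay":0,"az":0}

```text
clock: 5.23
tcp_pos: [0.6045, 0.0079, 0.1754]
orientation: [3.119, 0.38, -0.003]
contact_force: [0.6, -0.6, -1.1]
grip_width: 0.0195
gripper_force: 58.7
```

Emit:
arm_command:
  rows:
    - {"fingers":-1,"x":0.0087,"y":-0.0133,"z":0,"ax":0,"ay":0,"az":0}
    - {"fingers":-1,"x":0,"y":0,"z":0,"ax":0,"ay":0,"az":0}
    - {"fingers":-1,"x":0,"y":0,"z":0,"ax":0,"ay":0,"az":0}
    - {"fingers":-1,"x":0,"y":0,"z":0,"ax":0,"ay":0,"az":0}

```text
clock: 5.57
tcp_pos: [0.6095, 0.0202, 0.1755]
orientation: [3.118, 0.38, -0.003]
contact_force: [-0.1, 0.2, -1.6]
grip_width: 0.0196
gripper_force: 58.7
```

Run:
```python
from h import *
d=grab('wrist'); cv2.imwrite('pics/w2.png',np.clip(d['frame'][:,:,::-1]*1.5,0,255).astype('uint8'))
o=r.get_obs(); print(o['tcp_pos'],o['orientation'],o['contact_force'],o['grip_width'],o['clock'])
```

```text
[0.6095098  0.0196484  0.17568971] [ 3.11771227e+00  3.78222798e-01 -2.61915366e-03] [ 0.03299086 -0.47340054 -1.17349537] 0.019576688286495666 5.6167
```

View pics/w2.png

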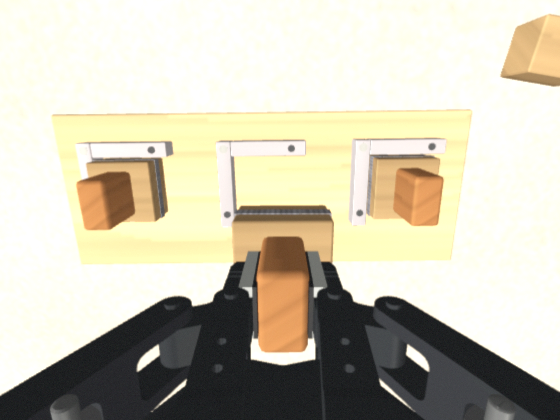

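The wrist view shows the empty bay with its inner corner near (234,156) and back fence running right to (305,155). The held stopper's base (233–332, row 213) is square to it, and the filled bays are untouched. I'll check the yaw and corner with rays.

Run:
```python
from h import *
d=grab('wrist'); g=cv2.cvtColor(d['frame'],cv2.COLOR_RGB2LAB).astype(float)
b=cv2.GaussianBlur(g[...,2],(0,0),1.2)   # wood yellow vs grey
def edge_rows(us,v0,v1):
    out=[]
    for u in us:
        c=np.diff(b[v0:v1,u]); k=np.argmax(c); out.append((u,v0+k+.5))
    return np.array(out)
def edge_cols(vs,u0,u1):
    out=[]
    for v in vs:
        c=np.diff(b[v,u0:u1]); k=np.argmax(c); out.append((u0+k+.5,v))
    return np.array(out)
def ang(uv,z,n):
    p=onz(d,uv,z)[:,:2]; vx,vy,x,y=cv2.fitLine(p.astype('float32'),cv2.DIST_HUBER,0,.001,.001).ravel()
    print(n,np.degrees(np.arctan2(vy,vx)).round(2),x,y); return np.array([x,y]),np.array([vx,vy])
ang(edge_rows(range(80,450,5),100,125),.012,'board +x edge')
p,u=ang(edge_rows(range(242,298,2),146,168),.030,'back inner')
q,w=ang(edge_cols(range(162,202,2),224,246),.030,'side inner')
s=np.linalg.solve(np.c_[u,-w],q-p); c=p+s[0]*u; print('corner',c)
o=r.get_obs(); t=o['orientation']; M=R.from_rotvec(t).as_matrix(); print('tool yaw',np.degrees(np.arctan2(M[1,0],M[0,0])),M[:,2],o['tcp_pos'])
```

```text
board +x edge -75.36 0.6834608 0.037123244
back inner -76.14 0.64700794 0.039464097
side inner 14.17 0.62281966 0.06471541
corner [0.6397253  0.06898491]
tool yaw 13.821876850236961 [-0.00106196 -0.00104642 -0.99999889] [0.60967843 0.01958377 0.17590067]
```

Emit:
arm_command:
  rows:
    - {"fingers":-1,"x":0,"y":0,"z":0.01,"ax":0,"ay":0,"az":-0.4}
    - {"fingers":-1,"x":0,"y":0,"z":0.02,"ax":0,"ay":0,"az":0}
    - {"fingers":-1,"x":0,"y":0,"z":0.02,"ax":0,"ay":0,"az":0}
    - {"fingers":-1,"x":0,"y":0,"z":0.02,"ax":0,"ay":0,"az":0}
    - {"fingers":-1,"x":0,"y":0,"z":0.016,"ax":0,"ay":0,"az":0}
    - {"fingers":-1,"x":0,"y":0,"z":0.01,"ax":0,"ay":0,"az":0}
    - {"fingers":-1,"x":0,"y":0,"z":0.005,"ax":0,"ay":0,"az":0}
    - {"fingers":-1,"x":0,"y":0,"z":0,"ax":0,"ay":0,"az":0}
    - {"fingers":-1,"x":0,"y":0,"z":0,"ax":0,"ay":0,"az":0}
    - {"fingers":-1,"x":0,"y":0,"z":0,"ax":0,"ay":0,"az":0}

```text
clock: 6.5
tcp_pos: [0.611, 0.0215, 0.0763]
orientation: [3.117, 0.393, 0.003]
contact_force: [0.4, 0.7, -1.5]
grip_width: 0.019
gripper_force: 58.7
```

Emit:
arm_command:
  rows:
    - {"fingers":-1,"x":0,"y":0,"z":0.0015,"ax":0,"ay":0,"az":0}
    - {"fingers":-1,"x":0,"y":0,"z":0.0015,"ax":0,"ay":0,"az":0}
    - {"fingers":-1,"x":0,"y":0,"z":0.001,"ax":0,"ay":0,"az":0}
    - {"fingers":-1,"x":0,"y":0,"z":0,"ax":0,"ay":0,"az":0}
    - {"fingers":-1,"x":0,"y":0,"z":0,"ax":0,"ay":0,"az":0}

```text
clock: 6.92
tcp_pos: [0.6102, 0.0215, 0.0713]
orientation: [3.117, 0.393, 0.0]
contact_force: [0.1, -0.5, -0.9]
grip_width: 0.0196
gripper_force: 58.7
```

Emit:
arm_command:
  rows:
    - {"fingers":-1,"x":0,"y":0,"z":0.001,"ax":0,"ay":0,"az":0}
    - {"fingers":-1,"x":0,"y":0,"z":0.001,"ax":0,"ay":0,"az":0}
    - {"fingers":-1,"x":0,"y":0,"z":0,"ax":0,"ay":0,"az":0}
    - {"fingers":-1,"x":0,"y":0,"z":0,"ax":0,"ay":0,"az":0}

```text
clock: 7.25
tcp_pos: [0.6102, 0.0215, 0.0692]
orientation: [3.117, 0.393, -0.0]
contact_force: [-0.2, 0.3, -2.3]
grip_width: 0.0196
gripper_force: 58.7
```

Emit:
arm_command:
  rows:
    - {"fingers":-1,"x":0,"y":0,"z":0.001,"ax":0,"ay":0,"az":0}
    - {"fingers":-1,"x":0,"y":0,"z":0,"ax":0,"ay":0,"az":0}
    - {"fingers":-1,"x":0,"y":0,"z":0,"ax":0,"ay":0,"az":0}

```text
clock: 7.5
tcp_pos: [0.6106, 0.0216, 0.0688]
orientation: [3.117, 0.393, 0.001]
contact_force: [-1.9, 0.0, 4.2]
grip_width: 0.0192
gripper_force: 59.1
```

Emit:
arm_command:
  rows:
    - {"fingers":-1,"x":0.0025,"y":-0.0025,"z":0,"ax":0,"ay":0,"az":0}
    - {"fingers":-1,"x":0.0025,"y":-0.0025,"z":0,"ax":0,"ay":0,"az":0}
    - {"fingers":-1,"x":0.0025,"y":-0.0025,"z":0,"ax":0,"ay":0,"az":0}
    - {"fingers":-1,"x":0.0025,"y":-0.0025,"z":0,"ax":0,"ay":0,"az":0}
    - {"fingers":-1,"x":0.002,"y":-0.001,"z":0,"ax":0,"ay":0,"az":0}
    - {"fingers":-1,"x":0,"y":0,"z":0,"ax":0,"ay":0,"az":0}
    - {"fingers":-1,"x":0,"y":0,"z":0,"ax":0,"ay":0,"az":0}

```text
clock: 8.08
tcp_pos: [0.62, 0.0361, 0.0688]
orientation: [-3.116, -0.394, -0.003]
contact_force: [0.5, 0.7, 4.7]
grip_width: 0.0193
gripper_force: 59.6
```

Emit:
arm_command:
  rows:
    - {"fingers":-1,"x":0.001,"y":0,"z":0,"ax":0,"ay":0,"az":0}
    - {"fingers":-1,"x":0.001,"y":0,"z":0,"ax":0,"ay":0,"az":0}
    - {"fingers":-1,"x":0,"y":0,"z":0,"ax":0,"ay":0,"az":0}
    - {"fingers":-1,"x":0,"y":0,"z":0,"ax":0,"ay":0,"az":0}

```text
clock: 8.42
tcp_pos: [0.6214, 0.0362, 0.0688]
orientation: [-3.116, -0.394, -0.001]
contact_force: [-1.0, 0.4, 7.2]
grip_width: 0.0194
gripper_force: 59.9
```

Emit:
arm_command:
  rows:
    - {"fingers":-1,"x":0.001,"y":0,"z":0,"ax":0,"ay":0,"az":0}
    - {"fingers":-1,"x":0,"y":0,"z":0,"ax":0,"ay":0,"az":0}
    - {"fingers":-1,"x":0,"y":0,"z":0,"ax":0,"ay":0,"az":0}

```text
clock: 8.67
tcp_pos: [0.6223, 0.0364, 0.0688]
orientation: [-3.117, -0.394, -0.001]
contact_force: [-1.5, -1.2, 7.6]
grip_width: 0.0195
gripper_force: 59.8
```

Emit:
arm_command:
  rows:
    - {"fingers":-1,"x":0.001,"y":0,"z":0,"ax":0,"ay":0,"az":0}
    - {"fingers":-1,"x":0,"y":0,"z":0,"ax":0,"ay":0,"az":0}
    - {"fingers":-1,"x":0,"y":0,"z":0,"ax":0,"ay":0,"az":0}

```text
clock: 8.92
tcp_pos: [0.6233, 0.0366, 0.0688]
orientation: [-3.117, -0.394, -0.001]
contact_force: [-1.3, -0.7, 7.4]
grip_width: 0.0192
gripper_force: 59.8
```

Emit:
arm_command:
  rows:
    - {"fingers":-1,"x":0.001,"y":0,"z":0,"ax":0,"ay":0,"az":0}
    - {"fingers":-1,"x":0,"y":0,"z":0,"ax":0,"ay":0,"az":0}
    - {"fingers":-1,"x":0,"y":0,"z":0,"ax":0,"ay":0,"az":0}

```text
clock: 9.17
tcp_pos: [0.6236, 0.0367, 0.0688]
orientation: [-3.117, -0.394, 0.001]
contact_force: [-2.9, -0.2, 8.5]
grip_width: 0.0195
gripper_force: 60.2
```

Emit:
arm_command:
  rows:
    - {"fingers":-1,"x":0,"y":-0.001,"z":0,"ax":0,"ay":0,"az":0}
    - {"fingers":-1,"x":0,"y":-0.001,"z":0,"ax":0,"ay":0,"az":0}
    - {"fingers":-1,"x":0,"y":0,"z":0,"ax":0,"ay":0,"az":0}
    - {"fingers":-1,"x":0,"y":0,"z":0,"ax":0,"ay":0,"az":0}

```text
clock: 9.5
tcp_pos: [0.6234, 0.0374, 0.0688]
orientation: [3.116, 0.392, -0.001]
contact_force: [-3.0, -3.3, 8.5]
grip_width: 0.0192
gripper_force: 60.1
```

Both fences are now resisting, so I'll build up the push gradually.

Emit:
arm_command:
  rows:
    - {"fingers":-1,"x":0.001,"y":-0.001,"z":0,"ax":0,"ay":0,"az":0}
    - {"fingers":-1,"x":0,"y":0,"z":0,"ax":0,"ay":0,"az":0}
    - {"fingers":-1,"x":0,"y":0,"z":0,"ax":0,"ay":0,"az":0}
    - {"fingers":-1,"x":0,"y":0,"z":0,"ax":0,"ay":0,"az":0}

```text
clock: 9.83
tcp_pos: [0.6235, 0.0377, 0.0688]
orientation: [3.115, 0.391, -0.003]
contact_force: [-4.2, -5.4, 11.1]
grip_width: 0.0195
gripper_force: 60.6
```

Emit:
arm_command:
  rows:
    - {"fingers":-1,"x":0.001,"y":-0.001,"z":0,"ax":0,"ay":0,"az":0}
    - {"fingers":-1,"x":0,"y":0,"z":0,"ax":0,"ay":0,"az":0}
    - {"fingers":-1,"x":0,"y":0,"z":0,"ax":0,"ay":0,"az":0}
    - {"fingers":-1,"x":0,"y":0,"z":0,"ax":0,"ay":0,"az":0}

```text
clock: 10.17
tcp_pos: [0.6236, 0.0379, 0.0689]
orientation: [3.114, 0.39, -0.006]
contact_force: [-6.9, -6.8, 15.2]
grip_width: 0.0191
gripper_force: 61.0
```

Run:
```python
from h import *
d=grab('scene'); t=grab('top'); w=grab('wrist')
A=cv2.resize(d['frame'][195:275,225:395],None,fx=4.4,fy=4.4,interpolation=cv2.INTER_CUBIC)[:270,:748]
A=cv2.resize(d['frame'][200:268,230:390],(800,300)); B=cv2.resize(w['frame'][100:310,0:560],(800,300))
cv2.imwrite('pics/p1.png',np.clip(np.vstack([A,B])[:,:,::-1]*1.5,0,255).astype('uint8'))
o=r.get_obs(); M=R.from_rotvec(o['orientation']).as_matrix(); print(o['tcp_pos'],np.degrees(np.arctan2(M[1,0],M[0,0])),M[:,2].round(4),o['contact_force'],o['moment'])
F=o['contact_force'];c,s=np.cos(.248),np.sin(.248);print('bay F',F[0]*c+F[1]*s,-F[0]*s+F[1]*c)
```

```text
[0.62356249 0.0379022  0.06886944] 14.277228810272252 [-0.0033 -0.0036 -1.    ] [-6.70137189 -7.34735448 14.40206095] [-1.38165068  1.58685019  0.03101012]
bay F -8.299868447945245 -5.477607762785365
```

View pics/p1.png

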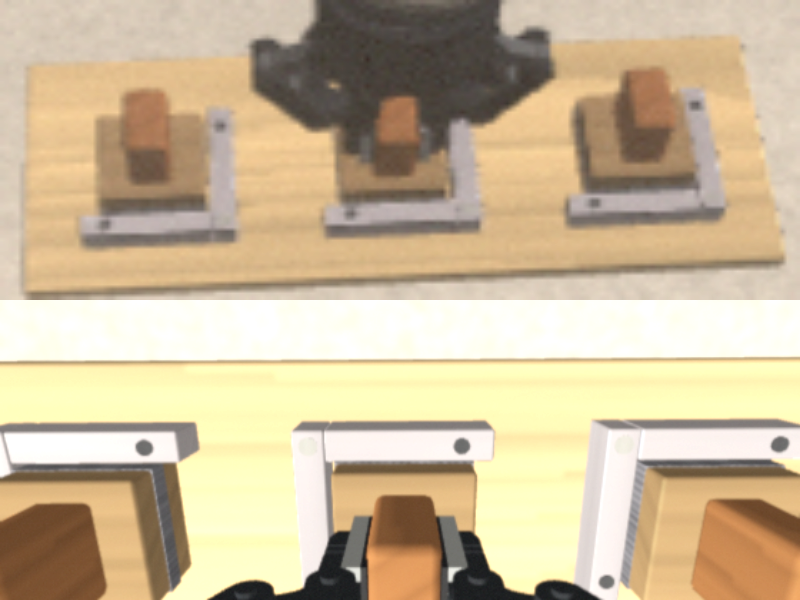

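The stopper stands flat in the middle bay, against both fences, with the neighbours undisturbed. I'll firm up the push a little and counter the slight lean (0.3°).

Emit:
arm_command:
  rows:
    - {"fingers":-1,"x":0.0005,"y":-0.001,"z":0,"ax":0.2,"ay":0.2,"az":0}
    - {"fingers":-1,"x":0,"y":-0.001,"z":0,"ax":0.2,"ay":0.2,"az":0}
    - {"fingers":-1,"x":0,"y":0,"z":0,"ax":0,"ay":0,"az":0}
    - {"fingers":-1,"x":0,"y":0,"z":0,"ax":0,"ay":0,"az":0}
    - {"fingers":-1,"x":0,"y":0,"z":0,"ax":0,"ay":0,"az":0}

```text
clock: 10.73
tcp_pos: [0.6231, 0.039, 0.0688]
orientation: [-3.114, -0.39, -0.002]
contact_force: [-8.8, -7.8, 15.3]
grip_width: 0.0197
gripper_force: 61.0
```

```bash
cat > f.py <<'E'
from h import *
o=r.get_obs(); M=R.from_rotvec(o['orientation']).as_matrix(); print(o['tcp_pos'],np.degrees(np.arctan2(M[1,0],M[0,0])),M[:,2].round(4),o['contact_force'],o['moment'],o['clock'])
F=o['contact_force'];c,s=np.cos(.248),np.sin(.248);print('bay F',F[0]*c+F[1]*s,-F[0]*s+F[1]*c)
E
python3 f.py
```

```text
[0.62305993 0.03899187 0.06877131] 14.261238666344456 [ 6.0e-04  3.6e-03 -1.0e+00] [-8.76314343 -7.77519343 15.2598005 ] [-2.10475802  1.79362516  0.0414649 ] 10.7333
bay F -10.403580449174738 -5.386263039585279
```

The y force did not rise while the tool moved, so the side fence may not be taking the load yet. I'll push further along y and watch.

Emit:
arm_command:
  rows:
    - {"fingers":-1,"x":0,"y":-0.001,"z":0,"ax":0,"ay":0,"az":0}
    - {"fingers":-1,"x":0,"y":0,"z":0,"ax":0,"ay":0,"az":0}
    - {"fingers":-1,"x":0,"y":0,"z":0,"ax":0,"ay":0,"az":0}
    - {"fingers":-1,"x":0,"y":0,"z":0,"ax":0,"ay":0,"az":0}

```text
clock: 11.07
tcp_pos: [0.6228, 0.04, 0.0688]
orientation: [-3.114, -0.39, -0.002]
contact_force: [-9.1, -7.3, 15.1]
grip_width: 0.0195
gripper_force: 61.0
```

```bash
python3 f.py
```

```text
[0.62281595 0.03996404 0.06878144] 14.263140092155323 [ 6.0e-04  3.6e-03 -1.0e+00] [-9.13739027 -7.31477282 15.08430905] [-2.17171494  1.85369226  0.02195204] 11.0667
bay F -10.653359878181462 -4.848064118142373
```

Emit:
arm_command:
  rows:
    - {"fingers":-1,"x":0,"y":-0.001,"z":0,"ax":0,"ay":0,"az":0}
    - {"fingers":-1,"x":0,"y":0,"z":0,"ax":0,"ay":0,"az":0}
    - {"fingers":-1,"x":0,"y":0,"z":0,"ax":0,"ay":0,"az":0}
    - {"fingers":-1,"x":0,"y":0,"z":0,"ax":0,"ay":0,"az":0}

```text
clock: 11.4
tcp_pos: [0.6226, 0.0409, 0.0688]
orientation: [-3.114, -0.39, -0.002]
contact_force: [-7.9, -8.8, 15.0]
grip_width: 0.0189
gripper_force: 61.0
```

```bash
python3 f.py
```

```text
[0.62255223 0.040917   0.06876383] 14.262627284331286 [ 6.0e-04  3.5e-03 -1.0e+00] [-7.91845041 -8.80832558 15.03920306] [-2.21221929  1.83354416  0.05952039] 11.4
bay F -9.838329014360426 -6.595129917962134
```

It was friction only: the tool follows 1:1. Continuing until it stops.

Emit:
arm_command:
  rows:
    - {"fingers":-1,"x":0,"y":-0.001,"z":0,"ax":0,"ay":0,"az":0}
    - {"fingers":-1,"x":0,"y":0,"z":0,"ax":0,"ay":0,"az":0}
    - {"fingers":-1,"x":0,"y":0,"z":0,"ax":0,"ay":0,"az":0}

```text
clock: 11.65
tcp_pos: [0.6223, 0.0416, 0.0687]
orientation: [-3.114, -0.389, -0.002]
contact_force: [-8.6, -8.3, 15.4]
grip_width: 0.0194
gripper_force: 61.1
```

Emit:
arm_command:
  rows:
    - {"fingers":-1,"x":0,"y":-0.001,"z":0,"ax":0,"ay":0,"az":0}
    - {"fingers":-1,"x":0,"y":0,"z":0,"ax":0,"ay":0,"az":0}
    - {"fingers":-1,"x":0,"y":0,"z":0,"ax":0,"ay":0,"az":0}

```text
clock: 11.9
tcp_pos: [0.6224, 0.0417, 0.0688]
orientation: [-3.115, -0.389, -0.002]
contact_force: [-7.2, -10.3, 14.9]
grip_width: 0.0191
gripper_force: 61.1
```

```bash
python3 f.py
python3 - <<'E'
from h import *
d=grab('scene'); w=grab('wrist')
A=cv2.resize(d['frame'][212:255,280:337],(400,300),interpolation=2); B=cv2.resize(w['frame'][170:320,190:390],(400,300),interpolation=2)
cv2.imwrite('pics/p2.png',np.clip(np.hstack([A,B])[:,:,::-1]*1.4,0,255).astype('uint8'))
E
```

```text
[0.62236986 0.04165544 0.06876165] 14.227413827492036 [ 0.0011  0.0023 -1.    ] [ -7.16160956 -10.25040713  14.92049515] [-2.54187554  1.5749807   0.13941246] 11.9
bay F -9.45862495984392 -8.178869826021682
```

View pics/p2.png

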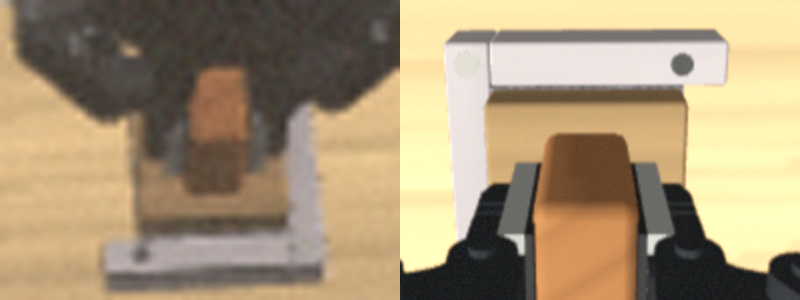

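The base is now against the side fence as well as the back fence, with no gap at crop (490,150) right or (288,200) left. Motion has stopped and the force is rising, so I'll firm up both.

Emit:
arm_command:
  rows:
    - {"fingers":-1,"x":0.0005,"y":-0.001,"z":0,"ax":0,"ay":0,"az":0}
    - {"fingers":-1,"x":0.0005,"y":-0.001,"z":0,"ax":0,"ay":0,"az":0}
    - {"fingers":-1,"x":0,"y":0,"z":0,"ax":0,"ay":0,"az":0}
    - {"fingers":-1,"x":0,"y":0,"z":0,"ax":0,"ay":0,"az":0}
    - {"fingers":-1,"x":0,"y":0,"z":0,"ax":0,"ay":0,"az":0}

```text
clock: 12.42
tcp_pos: [0.6224, 0.0417, 0.0688]
orientation: [3.118, 0.387, -0.0]
contact_force: [-8.8, -14.3, 17.0]
grip_width: 0.0196
gripper_force: 61.4
```

```bash
python3 f.py
```

```text
[0.62242577 0.04174102 0.06879054] 14.159822502841307 [-0. -0. -1.] [ -8.78176334 -14.26134711  16.98587943] [-3.32406492  1.9108589   0.20312843] 12.4167
bay F -12.013758562282295 -11.66940418487998
```

Emit:
arm_command:
  rows:
    - {"fingers":-1,"x":0,"y":0,"z":0,"ax":0,"ay":0,"az":0}
    - {"fingers":-1,"x":0,"y":0,"z":0,"ax":0,"ay":0,"az":0}
    - {"fingers":-1,"x":0,"y":0,"z":0,"ax":0,"ay":0,"az":0}
    - {"fingers":-1,"x":0,"y":0,"z":0,"ax":0,"ay":0,"az":0}
    - {"fingers":-1,"x":0,"y":0,"z":0,"ax":0,"ay":0,"az":0}
    - {"fingers":-1,"x":0,"y":0,"z":0,"ax":0,"ay":0,"az":0}

```text
clock: 12.92
tcp_pos: [0.6224, 0.0418, 0.0688]
orientation: [3.118, 0.387, -0.0]
contact_force: [-8.3, -15.2, 17.7]
grip_width: 0.0194
gripper_force: 61.4
```

```bash
python3 f.py
python3 - <<'E'
from h import *
# handle-top tilt from wrist depth (plane fit on visible handle top / base top)
w=grab('wrist'); P=cloud(w); hsv=cv2.cvtColor(w['frame'],cv2.COLOR_RGB2HSV)
for n,z,(v0,v1,u0,u1) in(('base top',.044,(217,245,236,332)),):
    p=P[v0:v1,u0:u1].reshape(-1,3); p=p[abs(p[:,2]-z)<.005]; a=np.linalg.lstsq(np.c_[p[:,:2]-p[:,:2].mean(0),np.ones(len(p))],p[:,2],rcond=None)[0]; print(n,len(p),a, p.mean(0))
E
```

```text
[0.62239948 0.04175192 0.06876533] 14.158753905144671 [-1.e-04 -0.e+00 -1.e+00] [ -8.32654294 -15.18628998  17.74563126] [-3.2961501   1.97875632  0.25172628] 12.9167
bay F -11.799507184484842 -12.677789663742946
base top 2329 [-0.15990222 -0.04196398  0.04417934] [0.64094361 0.04540294 0.04417934]
```

Run:
```python
from h import *
w=grab('wrist'); P=cloud(w)
for u in (245,325): print(u,[(v,(P[v,u]*1000).round(1).tolist()) for v in range(205,262,5)])
for n,z,(v0,v1,u0,u1) in(('base',.044,(222,240,244,324)),('board',.012,(150,175,100,450)),('nbr',.044,(222,240,20,100)),('nbr2',.044,(225,250,460,500))):
    p=P[v0:v1,u0:u1].reshape(-1,3); p=p[abs(p[:,2]-z)<.01]
    if len(p)<50: print(n,len(p)); continue
    for _ in range(4):
        A=np.c_[p[:,:2]-p[:,:2].mean(0),np.ones(len(p))]; a=np.linalg.lstsq(A,p[:,2],rcond=None)[0]; e=abs(A@a-p[:,2]); p=p[e<2*np.median(e)+1e-5]
    print(n,len(p),a.round(4))
```

```text
245 [(205, [644.5, 67.1, 30.3]), (210, [641.9, 66.5, 30.5]), (215, [640.4, 65.8, 34.1]), (220, [640.7, 64.9, 42.5]), (225, [638.4, 64.3, 43.3]), (230, [636.1, 63.7, 43.8]), (235, [634.1, 63.1, 45.2]), (240, [631.0, 62.6, 43.8]), (245, [628.4, 62.0, 43.7]), (250, [626.0, 61.4, 44.3]), (255, [623.5, 60.9, 44.5]), (260, [630.7, 60.1, 65.1])]
325 [(205, [654.8, 26.7, 30.6]), (210, [652.1, 25.9, 30.3]), (215, [650.7, 26.1, 35.0]), (220, [650.5, 27.2, 43.5]), (225, [691.7, 58.7, 192.9]), (230, [645.6, 25.7, 43.5]), (235, [643.5, 25.3, 44.8]), (240, [640.9, 24.5, 44.6]), (245, [638.3, 23.7, 44.3]), (250, [636.0, 23.2, 45.2]), (255, [633.5, 22.4, 45.3]), (260, [630.6, 21.4, 44.4])]
base 774 [-0.0415 -0.0113  0.0445]
board 5279 [0.0034 0.0013 0.0125]
nbr 765 [-0.1832 -0.056   0.0443]
nbr2 525 [ 0.0516 -0.0659  0.0442]
```

Run:
```python
from h import *
P=np.mean([cloud(r.grab_frame('wrist')) for _ in range(1)],0)
def fit(n,p,z):
    p=p.reshape(-1,3); p=p[abs(p[:,2]-z)<.0025]; c,s=np.cos(.2475),np.sin(.2475); q=np.c_[p[:,0]*c+p[:,1]*s,-p[:,0]*s+p[:,1]*c]
    A=np.c_[q-q.mean(0),np.ones(len(q))]; a=np.linalg.lstsq(A,p[:,2],rcond=None)[0]; sd=(A@a-p[:,2]).std(); print(n,len(p),'slopes deg',np.degrees(a[:2]).round(2),'se',np.degrees(sd/np.sqrt(len(p))/q.std(0)).round(2),'z',a[2].round(4),'ext',np.ptp(q,0).round(3))
fit('base',np.concatenate([P[222:256,241:258],P[222:256,310:328],]).reshape(-1,3) if 0 else np.concatenate([P[222:256,241:258].reshape(-1,3),P[222:256,310:328].reshape(-1,3),P[222:232,258:310].reshape(-1,3)]),.044)
m=(abs(P[...,2]-.085)<.0025); m[:,:235]=0; m[:,330:]=0; fit('handle top',P[m],.085)
fit('nbr a',P[222:300,440:560],.044); fit('nbr b',P[222:300,0:110],.044)
```

```text
base 1603 slopes deg [ 0.28 -0.22] se [0.18 0.06] z 0.0445 ext [0.018 0.043]
handle top 4625 slopes deg [-0.9  -0.08] se [0.08 0.12] z 0.0853 ext [0.037 0.033]
nbr a 3888 slopes deg [-0.57 -0.59] se [0.06 0.06] z 0.0443 ext [0.043 0.046]
nbr b 3951 slopes deg [-1.1   0.34] se [0.06 0.05] z 0.0444 ext [0.041 0.052]
```

The stopper is flat to within measurement noise, no more tilted than its neighbours, and it is held and pressed with about 12 N on each fence. Handing in.

```bash
python3 -c "
from bench import r
print(r.hand_in())"
```

```text
the job is handed in; nothing more can be done
None
```

I set the spare stopper in the empty middle bay and handed the job in, with the gripper still holding its handle and pressing it about 12 N against each fence; the other two stoppers were not touched, and no verdict came back.

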